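# Prop the sprung catch and free the sample flask

### The arm

A 7-joint arm with a two-finger parallel gripper is mounted at the origin on the work surface. World frame = base frame: x ahead of the robot, y to its left, z up, the work surface at z = 0. Lengths are in m, angles in rad, forces in N, time in s.
With the tool pointing down it reaches from about 0.425 to 0.975 m from the base axis. Payload 16.7 kg.
Tool frame: the origin (TCP) lies at the centre of the arm's flange, where the gripper is bolted on; the fingertips stand 173 mm ahead of it and the grasp point (between the pads) lies 155 mm ahead of it (r.tcp_to_tips is the distance from the TCP to the fingertips, in m); z points along the fingers, x is the direction in which the jaws open and shut, and the axes are right-handed (so a half turn about z gives the same grasp; the last joint's range is limited). The gripper opens to 85 mm and grips with 20 to 120 N. Pads are 22 mm wide; open, the fingers measure 114 mm over their backs; the gripper's body (76 mm by 85 mm) begins 54 mm behind the grasp point. The pads swing forward as they close: fully open they stand 13 mm farther back than shut.
Start: joints at [1.056, 0.426, 0.074, 1.606, -0.034, 1.111, -0.067], TCP at [0.241, -0.631, 0.405] pointing down, gripper open.
Joint ranges: [-2.85, 2.85], [-0.5, 2.14], [-1.23, 1.37], [0.21, 2.46], [-1.02, 4.16], [0.16, 2.05], [-2.73, 2.73]. Speed limits (rad/s): [1.89, 1.89, 2.39, 2.39, 3.01, 3.01, 3.01].

### API

Orientations are given as a unit quaternion [x, y, z, w].
In Python, from workcell import r, effector, planner, cams, sign_off gives the robot as it stands. The module is installed in compiled form; this text tells all that it offers. Calls block until the motion is done:
- r.move_pose(position, orientation): joint-space move of the TCP to a pose.
- r.line_to(position, speed=0.15, attitude=None, max_force=None): straight line of the TCP; attitude=None keeps the orientation; speed is the mean speed in m/s. With max_force (N) it stops when the force on the tool has changed by that much, and returns True; else False.
- r.goto_joints(angles): joint-space move.
- effector.command_gripper(opening): finger opening in m; the grip force is fixed at half the most; returns when the fingers have stopped.
- r.wait(seconds).
- planner.solve_ik(position, orientation): joint angles nearest the present ones, or None.
- cams.camera(name): name is "side" or "top" or "wrist"; returns the picture (480x640x3 uint8, blue, green, red); there is no depth.
- cams.camera_params(name): a dict with "fx", "fy", "cx", "cy" (pixels), "view" (4x4, takes a point from world to camera coordinates); the wrist camera has in their place "mount" (4x4, takes a point from camera to tool coordinates, whose origin is the TCP and whose axes are the tool frame's). Camera axes: x right, y down, z forward; pixel columns grow to the right and rows downward; lengths in m; the calibration is good to about 2 mm. A picture is of the moment at which its call begins: read the wrist's pose just before it. camera_params takes no time and is no camera call.
A pose or a line that the arm cannot do raises r.PlanningError and nothing moves.
- sign_off(): hands the job in, once; it reports no verdict.
Trained networks look in the newest picture that a camera, given by its name, has taken for a name from the list of things; names that differ only in an ending like _2 or _b are one class to them, and where a whole thing is asked for, a point or a joint stands for the part that bears it (a point fixed in the world has none). Each returns a list of dicts, best first, with "conf" (0 to 1); they miss things now and then, are a little off and sometimes report something else, mostly with a low value. They report only what shows in the picture. A call takes as long as a camera call.
- cams.boxes_of(camera, query): "position" ([x, y, z] in m, in world coordinates, good to about 4 mm: the middle of the surface that is visible of it).
- cams.spot_point(camera, query): "position" ([x, y, z] in m, in world coordinates, good to about 4 mm: a listed point, or the origin of a listed thing).
Readings, each from a call of its own:
- r.current_t(): time.
- r.current_q(): joint angles.
- r.current_qd(): joint speeds.
- r.current_joint_torque(): joint torques, N m.
- r.current_eef_pos(): TCP position.
- r.current_ee_rot(): TCP orientation.
- r.current_contact_force(): force on the tool from outside, world axes, zero at the start.
- r.current_moment(): the same for the moment, N m.
- r.current_grip_width(): finger opening in m.
Only numpy, scipy, OpenCV 4.12 (cv2) and the standard library are available. Lean on these libraries where they do the work, as an engineer would, in place of code of your own. Each camera call takes 0.05 s, during which the arm holds its last target. There are 200 camera calls.

### The job

The metal sample flask is locked into its blue dock by a red sprung catch over its foot. Drive the orange wedge into the gap between the catch's upright tab and the steel post so that the catch stays open by itself, then lift the flask out, keep it upright, and set it down (do not drop it) standing wholly on the blue mat. After that pull the wedge out so that the catch springs shut, lay the wedge flat in its grey tray, and leave the beaker, jar and wash bottle where they are.

Things in the scene. Friction and masses are not known exactly. Their poses are not given: they have to be found in the camera images.
- dock: Fixed dock: blue plate 12 mm thick, x -70 to +70, y -85 to +95 mm from its origin (underside, z up). Its -x edge faces the robot, yawed somewhat. Flask pocket with rails up to z 24 mm at x 0, y -30 mm. On the +y side: fixed steel post (x -46 to -25, y +10 to +22, top z 58 mm), red catch, grey spring housing (y +75 to +93, top z 58 mm).
- catch (a joint): Opening of the red catch, m: 0 = shut, grows towards the dock's +y, 0.024 at its stop. A spring shuts it: 2.6 N when shut, 5 N at 18 mm. It is a flat plate, top at z 28 mm, with a 25 mm wide tongue (underside z 22 mm) that overlaps the flask's foot by 6 mm when shut; the foot is free from 9 mm open.
- gap (a point): Fixed point, dock x -40, y +27, z 28 mm; dock's axes. Mouth of the gap between post and tab with the catch shut, at the height of the catch plate's top, along which the wedge slides. Shut gap: 10 mm wide (y), 15 mm long, open at both ends and above. Drive the wedge to +x, tip first; the tab gives way to +y, the post stays: fully in, the wedge is centred at dock y +36 mm, catch 18 mm open.
- wedge: Loose orange wedge, black bands on its thick end, 115 mm long (x), 36 mm high, 70 g. Origin: underside, mid-length. 28 mm thick (y) from x -57.5 to +7.5 mm, then tapering on both sides to 4 mm at the tip, x +57.5. Grip the thick end, about x -32. Driven in as it lies, underside down, with 5 to 15 N; friction holds it, best once the 28 mm part is in the gap.
- tray: Fixed grey open tray 180 (x) x 120 (y) x 15 mm high, walls and floor 4 mm. Origin under its centre. The wedge starts in it, thin end roughly to the tray's +x.
- flask: Loose metal flask, 98 mm high, 250 g; origin at the centre of its underside, z up. Foot flange 64 mm across and 8 mm thick, body 44 mm across up to z 54 mm, black cap 32 mm across from z 64 to 98 mm: grip the cap from above.
- mat: Fixed blue mat 150 x 150 x 6 mm; origin under its centre. The flask must end standing on it.
- beaker: Glass beaker, 72 mm across, 90 mm high; bystander. Origin centre of underside.
- jar: Amber jar with yellow lid, 60 mm across, 85 mm high; bystander. Origin centre of underside.
- washbottle: White wash bottle with red cap and spout, 58 mm across, 165 mm high; bystander. Origin centre of underside.
- seat (a point): Fixed point of the dock where the flask's origin stands at the start: dock x 0, y -30, z 12 mm.
- tab (a point): Moving point on the catch: top centre of its upright red tab, which faces the steel post. Tab 10 mm thick (y), dock x -45 to -25, z 28 to 58 mm; shut, its face is at dock y +32 mm. Tab and post have rounded edges towards -x.

How it is judged:
On the way, in this order (a step that is already met when the one before it is completed fails the run):
1. the wedge alone holds the catch at least 12 mm open, the gripper touching neither wedge nor dock, the flask still in its pocket (value of joint catch above 0.012 m and contact force between wedge and dock above 0.5 N and contact force between the fingers and wedge below 0.1 N and contact force between the fingers and dock below 0.1 N and distance between flask and seat below 0.012 m), for 0.2 s.
2. the flask is lifted clear of the dock with the catch still propped (height (world z) of flask above 0.04 m and value of joint catch above 0.01 m and contact force between wedge and dock above 0.5 N), for 0.1 s.
3. the flask stands on the mat, released (x of flask in the frame of mat between -0.048 and 0.048 m and y of flask in the frame of mat between -0.048 and 0.048 m and height (world z) of flask below 0.012 m and angle between flask's own z axis and vertical below 0.1 rad and contact force between the fingers and flask below 0.1 N and linear speed of flask below 0.02 m/s), for 0.2 s.
4. the wedge is out and the catch has sprung shut (value of joint catch below 0.003 m and contact force between wedge and dock below 0.1 N), for 0.1 s.
At the end, for the whole second after the job is handed in: Flask upright (0.1 rad), at rest on the mat, centre within 48 mm of the mat's centre along each mat side; catch shut (under 3 mm); wedge flat at rest on the tray floor, its middle within 50 mm of the tray's centre; both released (all of step 3 and value of joint catch below 0.003 m and horizontal distance between wedge and tray below 0.05 m and ((z of wedge in the frame of tray below 0.01 m and angle between wedge's own z axis and vertical below 0.1 rad) or (angle between wedge's own z axis and vertical above 1.47 rad and angle between wedge's own x axis and vertical above 1.47 rad and z of wedge in the frame of tray below 0.024 m)) and linear speed of wedge below 0.02 m/s and contact force between the fingers and wedge below 0.1 N); the robot touches nothing.
It fails at once if the beaker moved more than 30 mm or tipped (distance of beaker from where it was at the start of the episode above 0.03 m or angle between beaker's own z axis and vertical above 0.4 rad).
It fails at once if the jar moved more than 30 mm or tipped (distance of jar from where it was at the start of the episode above 0.03 m or angle between jar's own z axis and vertical above 0.4 rad).
It fails at once if the washbottle moved more than 30 mm or tipped (distance of washbottle from where it was at the start of the episode above 0.03 m or angle between washbottle's own z axis and vertical above 0.4 rad).
It fails at once if the flask tipped more than 0.6 rad (angle between flask's own z axis and vertical above 0.6 rad).
It fails at once if the flask let go in the air (its foot higher than 35 mm above the bench, not held) (height (world z) of flask above 0.035 m and contact force between the fingers and flask below 0.1 N).
It also fails if it takes over 64 s, if anything falls off the work surface, if the arm or the gripper's body presses on something with over 40 N, if the wrist force passes 120 N, or if a joint passes its speed limit or range.

## Working session

There is one attempt and no reset: what is moved stays moved. The work goes in short steps, each a Python script; the robot and the scene stay as the last script left them, time stands still between calls to the robot, and variables do not carry over. Pictures are saved under pics/ and viewed, about 8 in all and at most 12, crops included, and the job is handed in when it is done.

```bash
mkdir -p pics
cat > h.py <<'E'
import numpy as np, cv2
from workcell import r, effector, planner, cams, sign_off
from scipy.spatial.transform import Rotation as R
E
python3 - <<'E'
from h import *
for c in ("top","side"):
    im=cams.camera(c); cv2.imwrite(f"pics/{c}0.png",im)
    p=cams.camera_params(c); print(c,{k:np.round(v,3).tolist() for k,v in p.items()})
    for n in ["dock","gap","seat","tab","wedge","tray","flask","mat","beaker","jar","washbottle"]:
        print(n,[(np.round(d["position"],3).tolist(),round(d["conf"],2)) for d in cams.spot_point(c,n)[:2]])
print(r.current_t(), r.current_ee_rot())
E
```

```text
top {'fx': 546.423, 'fy': 546.423, 'cx': 323.419, 'cy': 245.482, 'view': [[-0.008, -1.0, 0.0, 0.02], [-0.993, 0.008, -0.122, 0.641], [0.122, -0.001, -0.993, 1.025], [0.0, 0.0, 0.0, 1.0]]}
dock [([0.579, -0.03, 0.004], 0.81), ([0.734, 0.336, 0.001], 0.65)]
gap [([0.538, -0.004, 0.029], 0.93)]
seat [([0.579, -0.059, 0.013], 0.63)]
tab [([0.545, 0.01, 0.058], 0.58)]
wedge [([0.53, 0.29, 0.002], 0.88)]
tray [([0.541, 0.284, -0.003], 0.66)]
flask [([0.579, -0.056, 0.013], 0.58), ([0.73, 0.335, 0.002], 0.57)]
mat [([0.49, -0.283, -0.003], 0.64), ([0.539, 0.0, 0.028], 0.56)]
beaker [([0.78, -0.098, 0.003], 0.8), ([0.488, -0.283, -0.002], 0.5)]
jar [([0.775, 0.05, -0.001], 0.63)]
washbottle [([0.73, 0.336, 0.0], 0.83)]
side {'fx': 467.12, 'fy': 467.12, 'cx': 317.524, 'cy': 237.008, 'view': [[0.875, -0.483, 0.006, -0.521], [-0.359, -0.659, -0.661, 0.3], [0.323, 0.577, -0.75, 0.662], [0.0, 0.0, 0.0, 1.0]]}
dock [([0.577, -0.034, 0.005], 0.86)]
gap [([0.538, -0.006, 0.034], 0.87)]
seat [([0.578, -0.06, 0.015], 0.66)]
tab [([0.543, 0.005, 0.058], 0.93)]
wedge [([0.535, 0.288, 0.002], 0.95)]
tray [([0.54, 0.285, 0.002], 0.71)]
flask [([0.577, -0.056, 0.012], 0.82)]
mat [([0.487, -0.28, 0.001], 0.64)]
beaker [([0.78, -0.097, -0.0], 0.75)]
jar [([0.774, 0.05, 0.001], 0.78)]
washbottle [([0.735, 0.337, 0.004], 0.86)]
1.2 [ 8.23616476e-01 -5.67147160e-01 -5.33914213e-06 -9.02901779e-06]
```

View pics/top0.png

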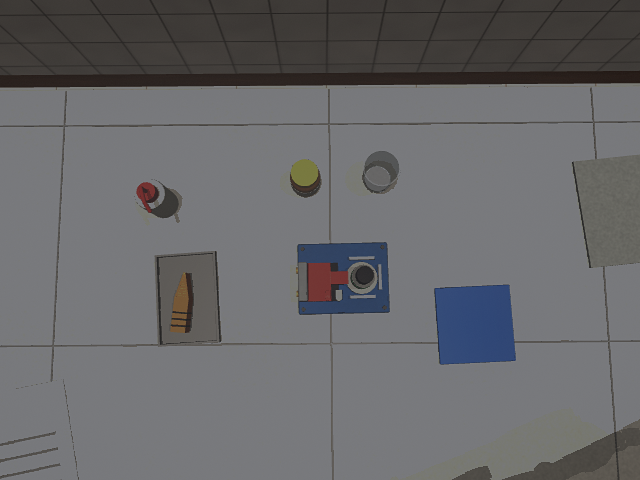

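View pics/side0.png

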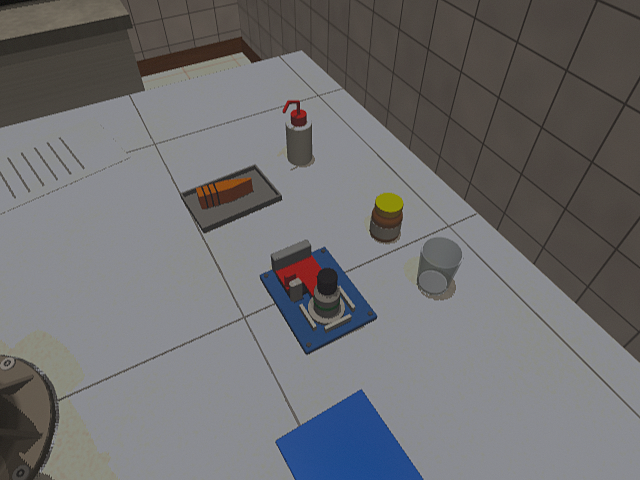

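The images agree with the network: dock in the centre with its yaw close to 0, tray at left (wedge thick end at about (180,325), tip at (186,273)), mat at right. Next I'll refine the yaws from the top image, check IK and take a close wrist view above the wedge.

```bash
cat >> h.py <<'E'
def q(phi): return [np.cos(phi/2),np.sin(phi/2),0,0]      # tool down, tool x at world yaw phi
def view(c,pose=None):
    p=cams.camera_params(c)
    if "view" in p: return p,np.array(p["view"])
    T=np.eye(4); T[:3,:3]=R.from_quat(pose[1]).as_matrix(); T[:3,3]=pose[0]
    return p,np.linalg.inv(T@np.array(p["mount"]))
def unproj(pv,uv,z):
    p,V=pv; W=np.linalg.inv(V); uv=np.atleast_2d(uv).astype(float)
    d=np.c_[(uv[:,0]-p["cx"])/p["fx"],(uv[:,1]-p["cy"])/p["fy"],np.ones(len(uv))]@W[:3,:3].T
    o=W[:3,3]; return o+d*((z-o[2])/d[:,2])[:,None]
def proj(pv,X):
    p,V=pv; c=np.atleast_2d(X)@V[:3,:3].T+V[:3,3]
    return np.c_[c[:,0]/c[:,2]*p["fx"]+p["cx"],c[:,1]/c[:,2]*p["fy"]+p["cy"]]
def snap(c,name=None):
    pose=(r.current_eef_pos(),r.current_ee_rot()); im=cams.camera(c)
    if name: cv2.imwrite(f"pics/{name}.png",im)
    return im,view(c,pose)
def rect(im,pv,lo,hi,z,roi=None):
    m=cv2.inRange(cv2.cvtColor(im,cv2.COLOR_BGR2HSV),lo,hi)
    if roi is not None:
        k=np.zeros_like(m); k[roi[1]:roi[3],roi[0]:roi[2]]=255; m&=k
    m=cv2.morphologyEx(m,cv2.MORPH_CLOSE,np.ones((9,9)))
    c=max(cv2.findContours(m,0,1)[0],key=cv2.contourArea)[:,0]
    w=unproj(pv,c,z)[:,:2]
    (ctr,sz,a)=cv2.minAreaRect((w*1000).astype(np.float32))
    return np.round(ctr,1),np.round(sz,1),round(a,1)
E
python3 - <<'E'
from h import *
im=cv2.imread("pics/top0.png"); pv=view("top")
print("dock",rect(im,pv,(100,90,30),(125,255,255),.012,(280,220,410,330)))
print("mat",rect(im,pv,(100,90,30),(125,255,255),.006,(420,270,540,380)))
print("wedge",rect(im,pv,(5,120,60),(22,255,255),.04,(150,255,215,345)))
print("tray out",proj(pv,[[.54,.285,0]]))
print("mount",np.round(cams.camera_params("wrist")["mount"],3).tolist(), cams.camera_params("wrist")["fx"])
for p,f in [((.5,.29,.183),-95),((.43,-.0,.2085),-88),((.55,0,.2085),-88),((.578,-.058,.25),-90),((.49,-.28,.25),-90),((.578,-.058,.25),-45)]:
    s=planner.solve_ik(p,q(np.radians(f))); print(p,f,None if s is None else np.round(s,2))
r.move_pose([.47,.285,.36],q(np.radians(-92)))
im,pv=snap("wrist","w1"); print(r.current_t(),r.current_eef_pos())
for n in ["wedge","tray"]: print(n,[(np.round(d["position"],3),round(d["conf"],2)) for d in cams.spot_point("wrist",n)[:2]])
try: print("wedge",rect(im,pv,(5,120,60),(22,255,255),.04))
except Exception as e: print(e)
E
```

```text
dock (array([579.3, -23.1]), array([138. , 177.1]), 0.9)
mat (array([ 486.7, -281.7]), array([148.8, 149.1]), 2.3)
wedge (array([533.2, 290.5]), array([ 27.9, 112.5]), 84.5)
tray out [[188.60929309 298.99957349]]
mount [[1.0, -0.001, -0.0, -0.001], [0.001, 0.945, 0.327, -0.084], [-0.0, -0.327, 0.945, 0.03], [0.0, 0.0, 0.0, 1.0]] 387.81449777368283
(0.5, 0.29, 0.183) -95 [-0.21  0.62 -0.55  1.95  0.49  0.7  -2.71]
(0.43, -0.0, 0.2085) -88 [ 0.19  0.36 -0.38  2.27  0.26  0.54 -1.94]
(0.55, 0, 0.2085) -88 [ 0.09  0.49 -0.25  2.02  0.2   0.65 -1.83]
(0.578, -0.058, 0.25) -90 [ 0.15  0.47 -0.2   1.94  0.13  0.75 -1.7 ]
(0.49, -0.28, 0.25) -90 [ 0.43  0.44 -0.03  1.98  0.02  0.72 -1.18]
(0.578, -0.058, 0.25) -45 [ 0.28  0.48 -0.37  1.93  0.24  0.77 -1.01]
4.55 [0.47034317 0.28455318 0.35991286]
wedge [(array([0.532, 0.287, 0.006]), 0.83)]
tray [(array([0.539, 0.282, 0.   ]), 0.68)]
wedge (array([532.4, 289.4]), array([ 28.1, 114.6]), 84.7)
```

View pics/w1.png

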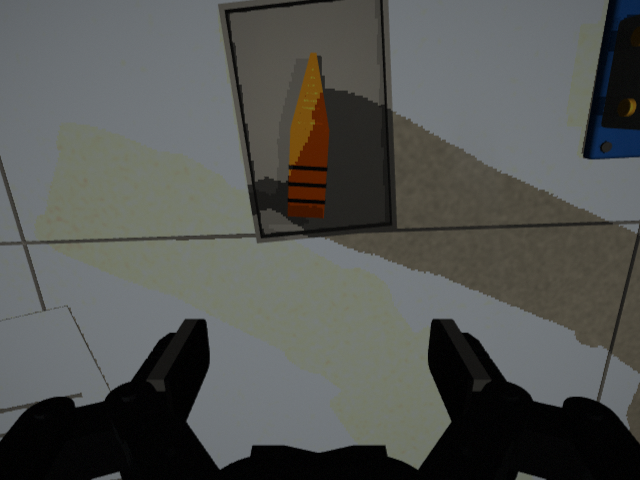

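Wedge centre is (0.5325, 0.290) and yaw −5.3°, the same from both cameras. The dock's y estimates differ by several mm, so I'll take one close look at the gap before grasping.

Run:
```python
from h import *
r.move_pose([.45,.0,.34],q(np.radians(-89)))
im,pv=snap("wrist","w2"); print(r.current_t())
for n in ["dock","gap","tab","seat","flask"]: print(n,[(np.round(d["position"],4),round(d["conf"],2)) for d in cams.spot_point("wrist",n)[:1]])
# overlay model at hypothesis origin
o=np.array([.579,-.030]); a=np.radians(.9); M=np.array([[np.cos(a),-np.sin(a)],[np.sin(a),np.cos(a)]])
def poly(x0,x1,y0,y1,z,c):
    w=np.array([[x0,y0],[x1,y0],[x1,y1],[x0,y1]])/1000@M.T+o
    cv2.polylines(im,[np.round(proj(pv,np.c_[w,np.full(4,z/1000)])).astype(int)],True,c,1)
poly(-70,70,-85,95,12,(0,255,255)); poly(-46,-25,10,22,58,(0,255,0)); poly(-45,-25,32,42,58,(255,255,0)); poly(-1,1,-31,-29,110,(255,0,255))
cv2.imwrite("pics/w2o.png",im)
```

```text
5.8083
dock [(array([ 0.5781, -0.0319,  0.0041]), 0.85)]
gap [(array([ 0.5412, -0.0025,  0.0287]), 0.78)]
tab [(array([0.5484, 0.0054, 0.0552]), 0.8)]
seat []
flask [(array([ 0.5789, -0.0547,  0.0133]), 0.8)]
```

View pics/w2o.png

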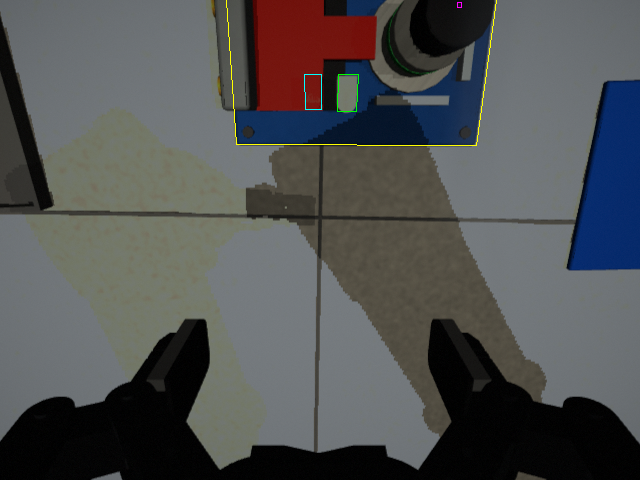

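The overlaid model matches the picture: post at (347,92), tab at (313,92) and the dock edges, all within a pixel or so. So the dock origin is (0.579, −0.030), yaw 0.9°. Grasping the wedge now.

```bash
cat >> h.py <<'E'
O=np.array([.579,-.030]); A=np.radians(.9); GX=-33.
def dk(x,y,z): return [*(np.array([[np.cos(A),-np.sin(A)],[np.sin(A),np.cos(A)]])@[x/1000,y/1000]+O),z]
QI=q(np.pi/2+A)
E
python3 - <<'E'
from h import *
f=np.radians(84.7); g=[.4996,.293]
effector.command_gripper(.055)
r.move_pose([*g,.26],q(f))
r.line_to([*g,.183],.12,max_force=15)
effector.command_gripper(0.0)
print(r.current_grip_width(),r.current_eef_pos(),r.current_t())
r.line_to([*g,.27],.15)
r.move_pose(dk(-108+GX,27,.27),QI)
r.line_to(dk(-108+GX,27,.2095),.1)
print(r.current_grip_width(),r.current_eef_pos(),r.current_t(),r.current_contact_force())
im,pv=snap("top","t1"); cv2.imwrite("pics/t1c.png",cv2.resize(im[230:370,240:400],None,fx=5,fy=5,interpolation=cv2.INTER_CUBIC)[:600])
im,pv=snap("side","s1"); cv2.imwrite("pics/s1c.png",cv2.resize(im[190:350,180:380],None,fx=4,fy=4,interpolation=cv2.INTER_CUBIC)[:600])
print([(np.round(d["position"],4),round(d["conf"],2)) for d in cams.spot_point("side","wedge")[:1]])
E
```

```text
0.027204073514775804 [0.49984901 0.29316886 0.18387139] 9.5917
0.026741612252496213 [ 0.43781882 -0.00475558  0.20978958] 12.25 [ 1.40919305 -0.57429352 -1.31814662]
[(array([ 0.4749, -0.0038,  0.0298]), 0.6)]
```

View pics/s1c.png

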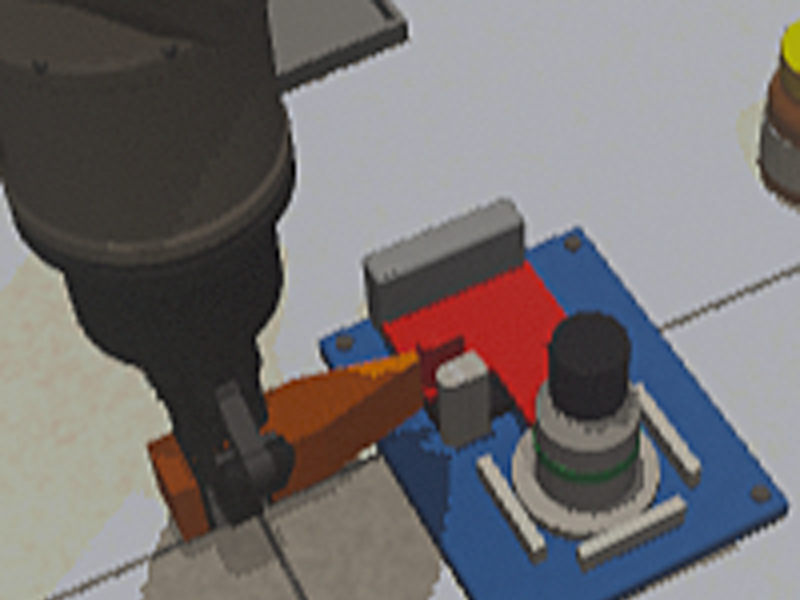

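The tip at (425,390) points squarely into the gap between the post and the red tab. Driving it in.

Run:
```python
from h import *
for X,Y in [(-97,27.3),(-75,31.8),(-51.5,36.5),(-29,36.5)]:
    s=r.line_to(dk(X+GX,Y,.2085),.06,max_force=45)
    print(X,s,np.round(r.current_eef_pos(),4),np.round(dk(X+GX,Y,.2085),4),np.round(r.current_contact_force(),1),r.current_t())
    if s: break
im,pv=snap("side","s2"); cv2.imwrite("pics/s2c.png",cv2.resize(im[190:350,180:380],None,fx=4,fy=4,interpolation=cv2.INTER_CUBIC)[:600])
for n in ("wedge","tab"): print(n,[(np.round(d["position"],4),round(d["conf"],2)) for d in cams.spot_point("side",n)[:1]])
print(np.round(dk(-29,36,.028),4),np.round(dk(-35,55,.058),4))
```

```text
-97 False [ 0.449  -0.0047  0.2085] [ 0.4486 -0.0047  0.2085] [-0.9  0.4 -0.2] 12.7333
-75 False [4.708e-01 1.000e-04 2.085e-01] [4.705e-01 1.000e-04 2.085e-01] [ 0.7 -3.3 -2.5] 13.2583
-51.5 False [0.4939 0.005  0.2085] [0.4939 0.0052 0.2085] [ 0.7 -5.1 -2.1] 13.8083
-29 False [0.5167 0.0056 0.2087] [0.5164 0.0055 0.2085] [ 2.8 -2.7 -1.9] 14.3333
wedge [(array([0.5515, 0.0063, 0.0291]), 0.59)]
tab []
[0.5494 0.0055 0.028 ] [0.5431 0.0244 0.058 ]
```

View pics/s2c.png

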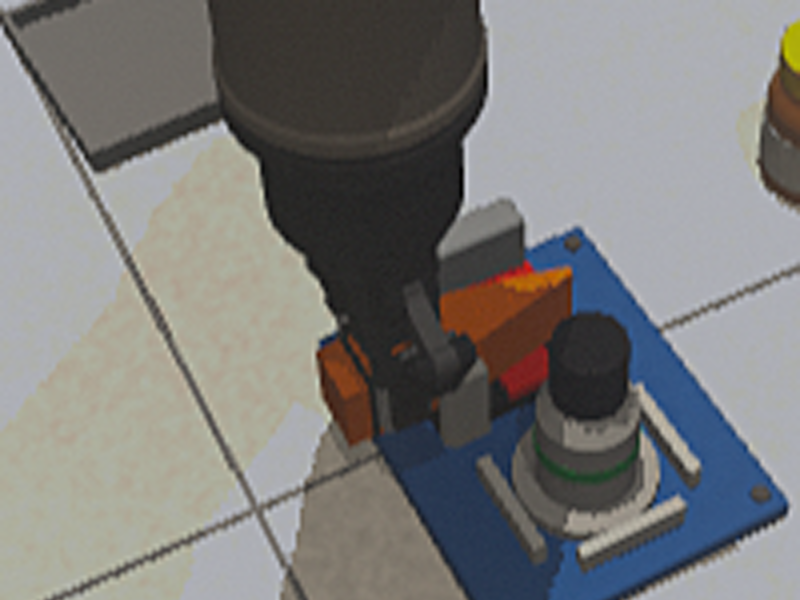

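Run:
```python
from h import *
effector.command_gripper(.05)
r.wait(.3)
p=r.current_eef_pos(); r.line_to([p[0],p[1],.34],.15)
r.move_pose(dk(0,-30,.34),QI); effector.command_gripper(.06)
im,pv=snap("side","s3"); cv2.imwrite("pics/s3c.png",cv2.resize(im[190:350,180:380],None,fx=4,fy=4,interpolation=cv2.INTER_CUBIC)[:600])
for n in ("wedge","tab","flask"): print(n,[(np.round(d["position"],4),round(d["conf"],2)) for d in cams.spot_point("side",n)[:1]])
print(dk(0,-30,0),r.current_t())
```

```text
wedge [(array([0.5521, 0.0059, 0.0293]), 0.83)]
tab [(array([0.5441, 0.0221, 0.0611]), 0.53)]
flask [(array([ 0.5765, -0.0559,  0.0111]), 0.72)]
[np.float64(0.5794712195193545), np.float64(-0.059996298974449816), 0] 17.075
```

View pics/s3c.png

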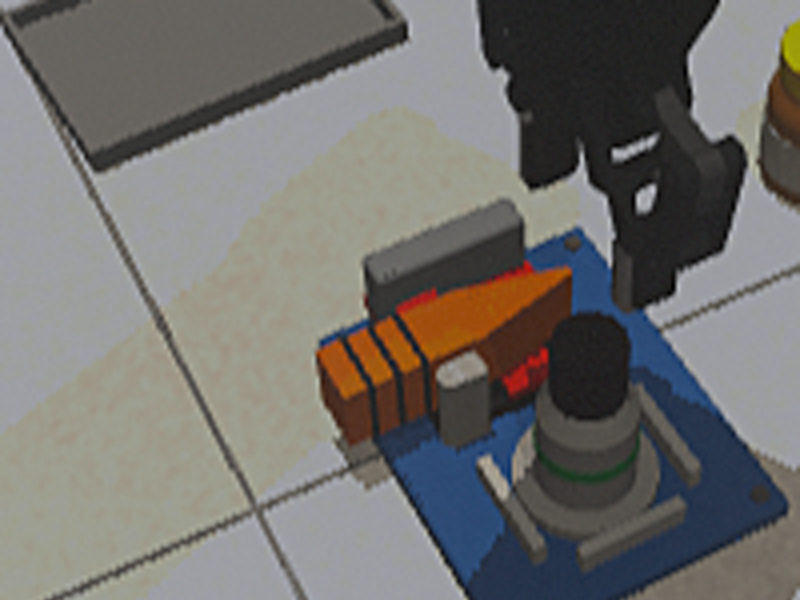

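The wedge stands alone in the gap and the catch is held open; the tab reads y 0.022, about 18 mm open. Now the flask.

Run:
```python
from h import *
g=[.579,-.0575]
r.line_to([*g,.34],.1)
s=r.line_to([*g,.255],.12,max_force=15); print("down",s,r.current_eef_pos()[2])
effector.command_gripper(0.0); z0=r.current_eef_pos()[2]
print("grip",r.current_grip_width(),np.round(r.current_contact_force(),1))
r.line_to([*g,z0+.03],.06); r.line_to([*g,.35],.15)
print("lift",r.current_grip_width(),np.round(r.current_contact_force(),1))
m=[.487,-.282]
r.line_to([*m,.35],.2)
r.line_to([*m,z0-.006+.015],.12)
s=r.line_to([*m,z0-.006-.003],.03,max_force=6); print("set",s,r.current_eef_pos()[2]-z0,r.current_t())
im,pv=snap("side","s4"); 
print([(np.round(d["position"],4),round(d["conf"],2)) for d in cams.spot_point("side","flask")[:1]])
```

```text
down False 0.255534505823151
grip 0.030291088545604687 [-0.4 -0.4  6.7]
lift 0.030192088780354207 [-0.1  0.6 -1.9]
set True -0.006257864478214192 22.525
[(array([ 0.4817, -0.2783,  0.0035]), 0.87)]
```

Run:
```python
from h import *
effector.command_gripper(.06); r.wait(.3)
p=r.current_eef_pos(); r.line_to([p[0],p[1],.35],.15)
r.move_pose([.516,.0055,.34],QI); effector.command_gripper(.05)
im,pv=snap("top","t5"); print([(np.round(d["position"],4),round(d["conf"],2)) for d in cams.spot_point("top","flask")[:1]],[(np.round(d["position"],4),round(d["conf"],2)) for d in cams.spot_point("top","mat")[:1]])
im,_=snap("side","s5"); cv2.imwrite("pics/s5c.png",im[150:480]); print(r.current_t())
for n in ("wedge","flask"): print(n,[(np.round(d["position"],4),round(d["conf"],2)) for d in cams.spot_point("side",n)[:1]])
```

```text
[(array([ 0.4864, -0.2805,  0.0054]), 0.64)] [(array([ 0.4884, -0.2816,  0.0018]), 0.98)]
25.7167
wedge [(array([0.552 , 0.0043, 0.0289]), 0.92)]
flask [(array([ 0.4842, -0.2817,  0.0049]), 0.84)]
```

View pics/s5c.png

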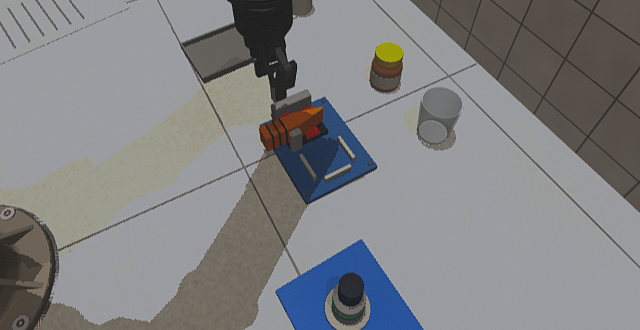

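The flask stands upright at the mat's centre and the wedge still holds. Next: grip the wedge, pull it out and put it back in the tray.

Run:
```python
from h import *
g=[.5160,.0052]
r.line_to([*g,.34],.1)
print(r.line_to([*g,.2085],.12,max_force=15))
effector.command_gripper(0.0); print("grip",r.current_grip_width(),np.round(r.current_contact_force(),1))
for X,Y in [(-51.5,36.5),(-75,31.8),(-97,27.3),(-108,27)]:
    s=r.line_to(dk(X+GX,Y,.2092),.06,max_force=60); print(X,s,np.round(r.current_contact_force(),1))
p=r.current_eef_pos(); r.line_to([p[0],p[1],.28],.12)
print("grip",r.current_grip_width())
im,_=snap("side","s6"); cv2.imwrite("pics/s6c.png",cv2.resize(im[150:350,130:380],None,fx=3,fy=3,interpolation=cv2.INTER_CUBIC))
print([(np.round(d["position"],4),round(d["conf"],2)) for d in cams.spot_point("side","tab")[:1]],"shut:",np.round(dk(-35,37,.058),4))
t=[.503,.2905]
r.move_pose([*t,.28],q(np.radians(84.7)))
r.line_to([*t,.197],.12)
print("set",r.line_to([*t,.1815],.03,max_force=5),r.current_eef_pos(),r.current_t())
```

```text
False
grip 0.02722920388153639 [-0.   0.3  4.4]
-51.5 False [-3.6 -5.7  0.8]
-75 False [-3.4 -4.1 -0.7]
-97 False [-0.1 -0.   0. ]
-108 False [ 0.4  0.1 -0.7]
grip 0.026895497648717424
[(array([0.5433, 0.0086, 0.057 ]), 0.91)] shut: [0.5434 0.0064 0.058 ]
set True [0.50308892 0.29042984 0.18408164] 32.8417
```

View pics/s6c.png

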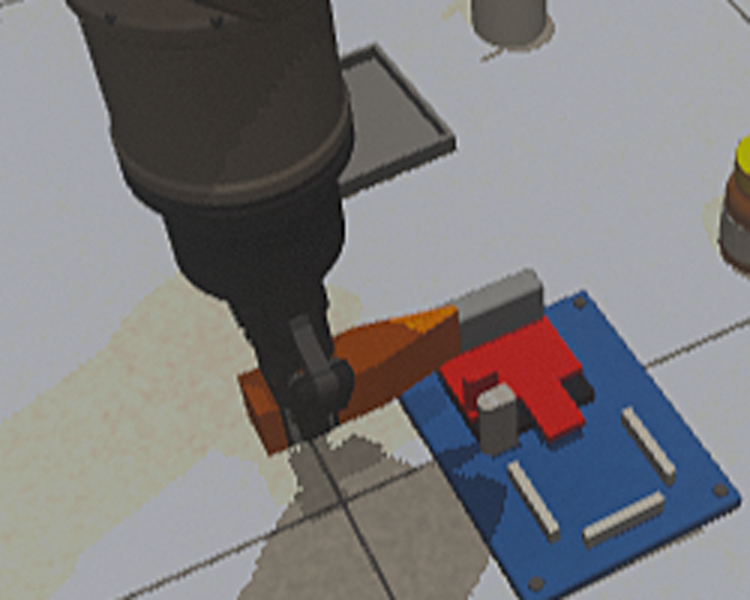

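The catch is shut and the wedge is out. The set-down stopped at z 0.184, matching the original grasp height. Releasing and checking.

Run:
```python
from h import *
effector.command_gripper(.055); r.wait(.3)
p=r.current_eef_pos(); r.line_to([p[0],p[1],.36],.15)
r.move_pose([.46,.10,.40],QI); r.wait(.3)
for c in ("top","side"):
    im,pv=snap(c,c+"7")
    for n in ("wedge","tray","flask","tab","beaker","jar","washbottle"): print(c,n,[(np.round(d["position"],3),round(d["conf"],2)) for d in cams.spot_point(c,n)[:1]])
    if c=="top":
        try: print(rect(im,pv,(5,120,60),(22,255,255),.04,(150,255,215,345)))
        except Exception as e: print(e)
print(r.current_t(),r.current_contact_force())
```

```text
top wedge [(array([0.532, 0.291, 0.004]), 0.77)]
top tray [(array([ 0.539,  0.285, -0.003]), 0.73)]
top flask [(array([ 0.541, -0.002,  0.03 ]), 0.7)]
top tab [(array([0.545, 0.007, 0.058]), 0.73)]
top beaker [(array([ 0.778, -0.098, -0.   ]), 0.64)]
top jar [(array([0.777, 0.051, 0.   ]), 0.78)]
top washbottle [(array([0.733, 0.333, 0.002]), 0.86)]
(array([536.8, 288.7]), array([ 28. , 113.2]), 84.9)
side wedge [(array([0.536, 0.288, 0.003]), 0.63)]
side tray [(array([0.537, 0.289, 0.001]), 0.76)]
side flask [(array([ 0.484, -0.281,  0.009]), 0.78)]
side tab [(array([0.546, 0.004, 0.06 ]), 0.63)]
side beaker [(array([ 0.778, -0.098, -0.001]), 0.87)]
side jar [(array([0.775, 0.049, 0.001]), 0.95)]
side washbottle [(array([ 0.735,  0.338, -0.001]), 0.77)]
36.7667 [-0.11267873 -0.10571591 -0.2095899 ]
```

View pics/side7.png

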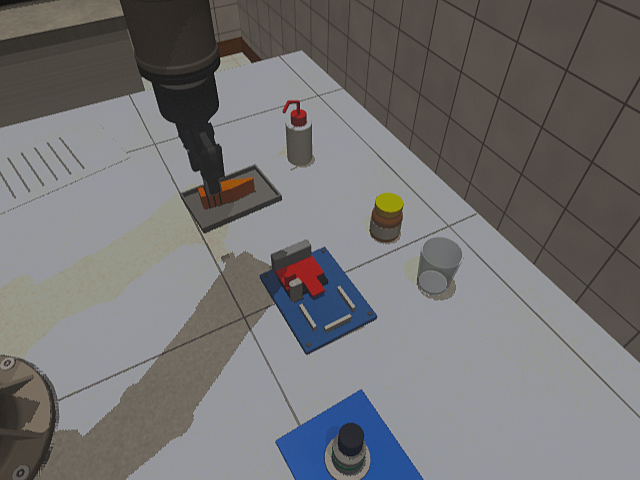

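The wedge lies flat in the tray around (228,193), the catch is shut, and the flask stands on the mat at (348,455). The bystanders haven't moved and the gripper is clear of everything. Handing in.

```bash
python3 -c "
from h import *
sign_off(); print(r.current_t())"
```

```text
the job is handed in; nothing more can be done
the job is handed in; nothing more can be done
```

The job is done and handed in, at about 37 s of the 64 s allowed. I drove the wedge in until the catch stayed about 18 mm open by itself, then lifted the flask and set it on the mat. After that I pulled the wedge out, the catch sprang shut, and I laid the wedge flat in its tray.

The last checks from the top and side cameras:
- **Flask:** upright and released, about 3–5 mm from the mat's centre.
- **Catch:** shut. The tab reads within about 3 mm of its shut position, which is the network's own error, so that reading alone can't confirm "under 3 mm". The pictures show it shut.
- **Wedge:** flat on the tray floor, within about 8 mm of the tray's centre.
- **Beaker, jar and wash bottle:** not moved, within measurement error.
- **Robot:** gripper clear of everything, contact force about 0.

**Disagreements:**
- The last top-camera report for the flask was wrong: it gave a point near the dock's gap. The side camera and the picture both put the flask on the mat.
- The network put the flask's start position about 4 mm off in y from my dock fit. I gripped between the two values, and the lift went cleanly.

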